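# Stack a battery module and hold its end plate square

### The job

Finish the stack in the fixture's pocket: lay the yellow spacer squarely on the blue cell that is already there, let go, then lay the loose blue cell squarely on the spacer and let go. Then take the steel set square with the red grip, stand its foot flat on the fixture's open ledge and press it into the corner against the middle of the leaning sprung end plate until the plate stands upright flat against the blade, and finish while still gripping the square and pressing it there. Leave the meter, screwdriver, bin and jar where they are.

Things in the scene. Friction and masses are not known exactly. Their poses are not given: they have to be found in the camera images.
- fixture: Fixed green stacking fixture on the bench: base plate 84 (x) by 280 (y) by 12 mm thick. Origin under the middle of the base, at bench height. Its own +y half carries the pocket; its -y half is a bare flat ledge 84 mm wide and 140 mm long, top 12 mm above the bench. The end plate is hinged across the middle (y = 0 to 8 mm).
- pocket (a point): Centre of the pocket's floor: fixture x = 0, y = 74 mm, 12 mm above the bench. The pocket is 55 (x) by 115 mm (y), bounded by black corner posts 52 mm tall above the base (8 mm thick in x, each covering 18 mm of the pocket's length at an end, so 79 mm in the middle of both long sides is open for fingers), a wall 52 mm tall at +y and two 40 mm lugs at -y.
- corner (a point): The corner line where the open ledge's top meets the foot of the end plate: middle of it, on the fixture's x = y = 0, 12 mm above the bench.
- end_plate: Smooth aluminium plate 60 wide (x), 8 thick (y), 80 mm tall, hinged along the corner line. Origin on the hinge; own z runs up the plate; its -y face looks over the ledge. Starts leaning over the ledge (to fixture -y) by 0.14 to 0.26 rad, top edge up to 21 mm over it. Pushing its top upright (to +y) takes about 5 N; released it springs back with about 3 N. Can be pushed 0.1 rad past upright.
- lower_cell: Blue battery cell 50 (x) by 110 (y) by 25 mm tall with a paper patch on top, already lying in the pocket on the base, its top 37 mm above the bench. Origin: centre of its underside.
- spacer: Yellow plastic spacer slab 50 (x) by 110 (y) by 12 mm thick with a black patch on top, lying flat on the bench, about 70 g. Origin: centre of its underside. In place its underside is 37 mm above the bench.
- top_cell: The loose blue cell, same as the lower one: 50 (x) by 110 (y) by 25 mm tall, about 0.3 kg, lying flat on the bench. Origin: centre of its underside. In place its underside is 49 mm above the bench.
- square: Steel set square standing as an upright L, about 0.35 kg. Origin: centre of its foot's underside. Foot 30 wide (x), 100 long (y), 22 mm tall. Blade at the +y end, 24 wide, 22 mm thick in y, 95 mm high in all; its outer face, for the end plate, looks to own +y at y = +50 mm. Red grip block on the foot: 24 wide (x, pinch across this), 32 long, centred at y = +5 mm, from 22 to 95 mm above the underside.
- heel (a point): The square's outer corner: lower edge of the blade's outer face, middle of its width (own y = +50 mm, z = 0).
- meter: Bystander: yellow hand meter 85 by 170 by 34 mm lying on the bench; leave it alone.
- driver: Bystander: red-handled screwdriver 190 mm long; leave it alone.
- bin: Bystander: open blue bin 100 by 140 by 60 mm; leave it alone.
- jar: Bystander: jar 56 mm across, 70 mm tall; leave it alone.
Not all that is in view belongs to the job. Leave any black, brown or green look-alike of the top_cell alone.

How it is judged:
On the way, in this order (a step that is already met when the one before it is completed fails the run):
1. the spacer lies squarely on the lower cell in the pocket, let go (horizontal distance between each of lower_cell, spacer and pocket below 0.006 m and z of lower_cell in the frame of fixture between 0.009 and 0.015 m and angle between each of lower_cell, spacer's own z axis and vertical below 0.06 rad and angle between the y axis of each of lower_cell, spacer and the y axis of fixture, either way round below 0.12 rad and z of spacer in the frame of fixture between 0.034 and 0.04 m and contact force between the fingers and spacer below 0.3 N and linear speed of spacer below 0.03 m/s), for 0.2 s.
2. the loose cell lies squarely on the spacer in the pocket, let go (horizontal distance between each of lower_cell, spacer, top_cell and pocket below 0.006 m and z of lower_cell in the frame of fixture between 0.009 and 0.015 m and angle between each of lower_cell, spacer, top_cell's own z axis and vertical below 0.06 rad and angle between the y axis of each of lower_cell, spacer, top_cell and the y axis of fixture, either way round below 0.12 rad and z of spacer in the frame of fixture between 0.034 and 0.04 m and z of top_cell in the frame of fixture between 0.046 and 0.052 m and contact force between the fingers and top_cell below 0.3 N and linear speed of top_cell below 0.03 m/s), for 0.2 s.
3. the gripped square touches ledge and end plate with the plate upright (contact force between square and end_plate_c0 above 1.5 N and contact force between square and fixture_c0 above 0.5 N and contact force between the fingers and square above 4 N and angle between end_plate's own z axis and vertical below 0.045 rad and y of heel in the frame of fixture between -0.003 and 0.003 m and x of heel in the frame of fixture between -0.014 and 0.014 m and z of heel in the frame of fixture between 0.009 and 0.015 m and angle between square's own z axis and vertical below 0.04 rad and angle between the y axis of square and the y axis of fixture, either way round below 0.08 rad), for 0.3 s.
At the end, for the whole second after the job is handed in: Cell, spacer, cell flat in the pocket (6 mm sideways, 3 mm height). Square gripped, upright (0.04 rad), in line (0.08 rad), on the ledge, heel within 3 mm of the corner line and 14 mm of its middle, pressing the plate over 1.5 N; plate upright within 0.045 rad. Held for the last second (all of step 3 and horizontal distance between each of lower_cell, spacer, top_cell and pocket below 0.006 m and z of lower_cell in the frame of fixture between 0.009 and 0.015 m and angle between each of lower_cell, spacer, top_cell's own z axis and vertical below 0.06 rad and angle between the y axis of each of lower_cell, spacer, top_cell and the y axis of fixture, either way round below 0.12 rad and z of spacer in the frame of fixture between 0.034 and 0.04 m and z of top_cell in the frame of fixture between 0.046 and 0.052 m); the arm keeps its last pose, push and grip.
It fails at once if a bystander was shifted by more than 20 mm (distance of any of meter, driver, bin, jar from where it was at the start of the episode above 0.02 m).
It also fails if it takes over 67 s, if anything falls off the work surface, if the arm or the gripper's body presses on something with over 40 N, if the wrist force passes 120 N, or if a joint passes its speed limit or range.

### The arm

A 6-joint arm with a two-finger parallel gripper is mounted at the origin on the work surface. World frame = base frame: x ahead of the robot, y to its left, z up, the work surface at z = 0. Lengths are in m, angles in rad, forces in N, time in s.
With the tool pointing down it reaches from about 0.35 to 0.85 m from the base axis. Payload 8.1 kg.
Tool frame: the origin (TCP) lies at the very end of the fingers, on their centre line; the grasp point (between the pads) lies 19 mm behind it; z points along the fingers, y is the direction in which the jaws open and shut (so a half turn about z gives the same grasp; the last joint's range is limited). The gripper opens to 93 mm and grips with 3 to 60 N. Pads are 15 mm wide; open, the fingers measure 128 mm over their backs; the gripper's body (75 mm by 188 mm) begins 65 mm behind the grasp point.
Start: joints at [1.04, 0.13, 1.488, -0, 1.523, -0.085], TCP at [0.259, 0.541, 0.219] pointing down, gripper open.
Joint ranges: [-2.96, 2.96], [-0.89, 2.26], [0.02, 2.5], [-1.34, 4.48], [0, 2.73], [-2.66, 2.66]. Speed limits (rad/s): [2.39, 2.39, 2.79, 3.14, 3.14, 3.14].

### API

Orientations are given as a unit quaternion [x, y, z, w].
In Python, from rig import bot gives the robot as it stands. The module is installed in compiled form; this text tells all that it offers.
- The arm moves only by the tool arm_command, never from a script. Its argument "steps" is a list of rows, each a list of 5 numbers: the closure, from 0 (fully open) to 1 (shut), then the shift along the tool's x, y, z in m, then the turn about the tool's z in degrees. In form: [[grip, dx, dy, dz, roll], ...]. A call has 1 to 5 rows; each row is the pose to reach, as a shift and turn from the pose measured when the call began, along the tool's axes at that moment; what a row does not reach only later rows make up. A row lasts 1/8 s, in which the tool goes at most 62.5 mm and 10.7 degrees, less where a joint would pass 70% of its speed; a pose out of reach is approached as far as the arm can. A call with a gripper value outside its range is refused whole. The fingers move at their own pace and stop on an object; "newtons" is the grip in N (left out, the last holds). Time passes only in rows, so rows that repeat a pose let the fingers close. It gives the time, the measured TCP pose, the force and the opening at its end, in the units of the state.
- bot.state(): the state, without advancing time (a new reading comes with each control period).
- bot.capture(name): name is "side" or "top" or "wrist"; returns a dict with "image" (420x560x3 uint8, red, green, blue), "fx", "fy", "cx", "cy" (pixels), "origin" and "orientation" of the camera in the world; the wrist camera has in their place "mount" (4x4, takes a point from camera to tool coordinates, whose origin is the TCP and whose axes are the flange's). Camera axes: x right, y down, z forward; pixel columns grow to the right and rows downward; lengths in m; the calibration is good to about 2 mm. A picture is of the moment at which its call begins: read the wrist's pose just before it. There is no depth.
- bot.finish_job(): hands the job in, once; it reports no verdict.
The state is a dict: "t": time; "joints": joint angles; "qvel": joint speeds; "tau": joint torques, N m; "eef_pos": TCP position; "eef_rot": TCP orientation; "force": force on the tool from outside, world axes, zero at the start; "torque": the same for the moment, N m; "width": finger opening in m.
Only numpy, scipy, OpenCV 4.12 (cv2) and the standard library are available. Lean on these libraries where they do the work, as an engineer would, in place of code of your own. Each camera call takes 0.05 s, during which the arm holds its last target.

## Working session

There is one attempt and no reset: what is moved stays moved. The work goes in short steps, Python scripts to look and compute and a tool call to move; the robot and the scene stay as the last step left them, time stands still between calls to the robot, and variables do not carry over. Pictures are saved under pics/ and viewed, and the job is handed in when it is done.

Besides the shell and the picture viewer there is one more tool, called as name(argument=value, ...), one argument or row to a line, values as JSON. arm_command: Moves the arm, as the interface text tells. Its arguments: {"type":"object","properties":{"steps":{"type":"array","items":{"type":"array","items":{"type":"number"}}},"newtons":{"type":"number"}},"required":["steps"]}

```bash
mkdir -p pics; cat > h.py <<'E'
import numpy as np,cv2
from rig import bot
from scipy.spatial.transform import Rotation as R
def cap(name,fn):
    s=bot.state(); c=bot.capture(name)
    cv2.imwrite('pics/'+fn+'.png',c['image'][:,:,::-1])
    np.savez('pics/'+fn+'.npz',s_pos=s['eef_pos'],s_rot=s['eef_rot'],**c)
    return c
E
python3 - <<'E'
from h import *
print(bot.state())
for n in('top','side','wrist'):
    c=cap(n,n+'0'); print({k:v for k,v in c.items() if k!='image'})
E
```

```text
{'t': 0.0, 'joints': array([ 1.03961289e+00,  1.31168945e-01,  1.48928243e+00, -5.03431555e-05,
        1.52300003e+00, -8.53755525e-02]), 'qvel': array([-8.21130253e-04,  1.07205569e-03, -1.16089972e-03, -2.79013127e-04,
        2.24366838e-04,  7.11599760e-05]), 'tau': array([ 4.56569087e-04, -5.59826446e+01, -4.91768432e+01,  7.70048727e-02,
        3.50936246e-02, -1.21655262e-04]), 'eef_pos': array([0.2584029 , 0.54086648, 0.21758108]), 'eef_rot': array([ 2.21061359e-01,  9.75259458e-01, -8.93191957e-04, -2.58034859e-04]), 'force': array([0.41495615, 0.36750125, 0.03045403]), 'torque': array([-0.01428225, -0.01448389,  0.00968378]), 'width': 0.09279500739898347}
{'fx': 507.8278871629205, 'fy': 507.8278871629205, 'cx': 279.72155474934885, 'cy': 205.58193250536112, 'origin': array([ 0.32446103, -0.01914147,  1.42626528]), 'orientation': array([ 0.70749532, -0.70275386,  0.04555198, -0.05926557])}
{'fx': 496.6456709074651, 'fy': 496.6456709074651, 'cx': 278.81740227700885, 'cy': 214.27725763926665, 'origin': array([ 0.28425258, -0.77095059,  0.90521224]), 'orientation': array([ 0.91769534, -0.15459541,  0.06344251, -0.36043109])}
{'fx': 345.56926790902844, 'fy': 345.56926790902844, 'cx': 282.3700156031317, 'cy': 215.73435707109823, 'mount': array([[-8.07479746e-04, -9.70748234e-01, -2.40098344e-01,
         6.57248209e-02],
       [ 9.99999524e-01, -9.15532398e-04,  3.38495036e-04,
        -2.60769596e-04],
       [-5.48411271e-04, -2.40097956e-01,  9.70748510e-01,
        -1.65942068e-01],
       [ 0.00000000e+00,  0.00000000e+00,  0.00000000e+00,
         1.00000000e+00]])}
```

View pics/top0.png

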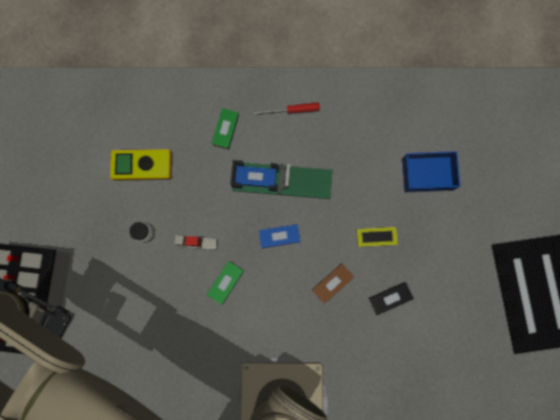

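View pics/side0.png

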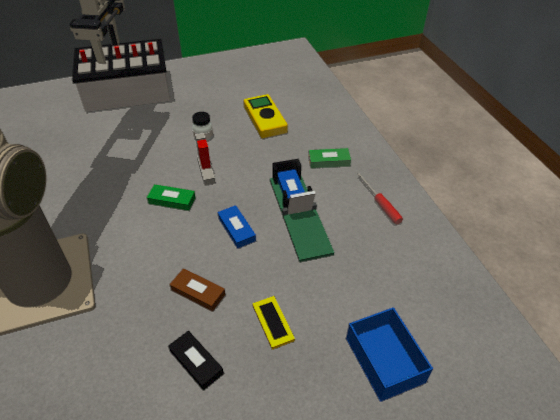

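View pics/wrist0.png

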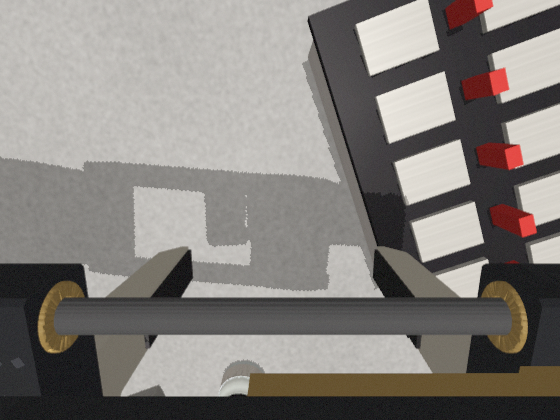

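The top view shows the fixture with the lower cell at (256,176) and the ledge running right to 332. The spacer is at (377,237), the loose blue cell at (280,236) and the square at (195,242). I'll measure them.

```bash
cat >> h.py <<'E'
def load(fn):
    return dict(np.load('pics/'+fn+'.npz'))
def campose(c):
    if 'mount' in c:
        T=np.eye(4);T[:3,:3]=R.from_quat(c['s_rot']).as_matrix();T[:3,3]=c['s_pos']
        return T@c['mount']
    T=np.eye(4);T[:3,:3]=R.from_quat(c['orientation']).as_matrix();T[:3,3]=c['origin'];return T
def ray(c,px,z):
    px=np.atleast_2d(np.asarray(px,float));T=campose(c)
    d=np.c_[(px[:,0]-c['cx'])/c['fx'],(px[:,1]-c['cy'])/c['fy'],np.ones(len(px))]@T[:3,:3].T
    return T[:3,3]+d*((z-T[2,3])/d[:,2])[:,None]
def proj(c,P):
    T=campose(c);p=(np.atleast_2d(P)-T[:3,3])@T[:3,:3]
    return np.c_[p[:,0]/p[:,2]*c['fx']+c['cx'],p[:,1]/p[:,2]*c['fy']+c['cy']]
def mask(im,col):
    h=cv2.cvtColor(im,cv2.COLOR_RGB2HSV);H,S,V=[h[:,:,i].astype(int) for i in range(3)]
    r={'yellow':(H>22)&(H<36)&(S>150)&(V>80),'blue':(H>100)&(H<125)&(S>150)&(V>60),
     'green':(H>55)&(H<90)&(S>100)&(V>30),'red':((H<6)|(H>174))&(S>150)&(V>60),'white':(S<40)&(V>150)}[col]
    return r.astype(np.uint8)
def blobs(c,col,z,amin=40,closing=0):
    m=mask(c['image'],col)
    if closing: m=cv2.morphologyEx(m,cv2.MORPH_CLOSE,np.ones((closing,closing)))
    cs,_=cv2.findContours(m,cv2.RETR_EXTERNAL,cv2.CHAIN_APPROX_NONE)
    for k in cs:
        if cv2.contourArea(k)<amin: continue
        P=ray(c,k[:,0,:],z)[:,:2]
        (x,y),(w,h),a=cv2.minAreaRect((P*1000).astype(np.float32))
        if w<h: a+=90
        px=k[:,0,:].mean(0)
        a=(a+90)%180-90
        print(col,'px',px.round(),'xy',round(x,1),round(y,1),'size',round(max(w,h),1),round(min(w,h),1),'long-axis deg',round(a,1))
E
python3 - <<'E'
from h import *
c=load('top0')
blobs(c,'yellow',.012);blobs(c,'blue',.025);print('z37');blobs(c,'blue',.037);blobs(c,'green',.012);blobs(c,'red',.095,20);blobs(c,'white',.022,20)
E
```

```text
yellow px [377. 236.] xy 450.3 -261.2 size 108.0 47.4 long-axis deg -86.4
yellow px [140. 164.] xy 653.8 409.7 size 171.7 86.8 long-axis deg -88.6
blue px [279. 236.] xy 449.5 10.0 size 103.9 46.4 long-axis deg -80.6
blue px [255. 176.] xy 617.5 78.8 size 112.3 53.4 long-axis deg 86.5
blue px [439. 169.] xy 635.7 -416.9 size 143.3 102.2 long-axis deg -86.9
z37
blue px [279. 236.] xy 448.4 9.7 size 103.0 46.0 long-axis deg -80.6
blue px [255. 176.] xy 615.0 78.0 size 111.3 52.9 long-axis deg 86.5
blue px [439. 169.] xy 633.0 -413.5 size 142.0 101.3 long-axis deg -86.9
green px [225. 282.] xy 321.2 159.1 size 109.5 49.5 long-axis deg -31.8
green px [255. 189.] xy 583.6 80.6 size 116.9 15.4 long-axis deg 85.8
green px [308. 183.] xy 603.7 -65.5 size 132.7 78.3 long-axis deg 85.4
green px [123. 163.] xy 655.6 458.5 size 51.7 37.6 long-axis deg 3.0
green px [225. 128.] xy 762.5 169.3 size 109.7 50.8 long-axis deg -14.7
red px [191. 241.] xy 427.9 239.0 size 34.6 21.1 long-axis deg -89.6
red px [303. 108.] xy 794.1 -53.8 size 83.4 20.6 long-axis deg -84.0
white px [557. 307.] xy 261.9 -740.2 size 56.1 9.2 long-axis deg 10.3
white px [392. 298.] xy 282.0 -296.4 size 29.3 9.4 long-axis deg -63.6
white px [523. 291.] xy 305.2 -651.9 size 162.1 7.3 long-axis deg 8.5
white px [550. 274.] xy 349.4 -725.2 size 95.5 7.0 long-axis deg 8.0
```

```bash
cat >> h.py <<'E'
def yang(s): 
    m=R.from_quat(s['eef_rot']).as_matrix(); return np.degrees(np.arctan2(m[1,1],m[0,1]))
def go(x,y,z,ang):
    "target mm, tool-y angle deg"
    s=bot.state(); m=R.from_quat(s['eef_rot']).as_matrix()
    d=m.T@(np.array([x,y,z])/1000-s['eef_pos'])
    roll=-((ang-yang(s)+90)%180-90)
    a=int(np.ceil(max(np.linalg.norm(d)/.0625,abs(roll)/10.7)))
    print('t',round(s['t'],2),'pos',(s['eef_pos']*1000).round(1),'yang',yang(s).round(2),'tilt',np.degrees(np.arccos(-m[2,2])).round(2),'w',round(s['width'],4),'F',s['force'].round(1))
    print('shift',d.round(4),'roll',round(roll,2),'rows>=',a)
E
python3 -c "
from h import *
go(428,200,250,0)"
```

```text
t 0.15 pos [258.5 541.  217.8] yang 64.46 tilt 0.08 w 0.0929 F [-0.7 -1.2  0.8]
shift [-0.3    -0.2346 -0.0319] roll 64.46 rows>= 7
```

arm_command(
  steps=[
    [0,-0.3,-0.235,-0.032,64.5],
    [0,-0.3,-0.235,-0.032,64.5],
    [0,-0.3,-0.235,-0.032,64.5],
    [0,-0.3,-0.235,-0.032,64.5],
    [0,-0.3,-0.235,-0.032,64.5],
  ],
)

```text
t: 0.78
eef_pos: [0.3972, 0.2604, 0.2444]
eef_rot: [0.64, 0.768, -0.001, 0.0]
force: [0.5, 0.4, 0.7]
width: 0.093
```

```bash
python3 -c "
from h import *
go(428,200,250,0)"
```

```text
t 0.78 pos [397.2 260.4 244.4] yang 10.41 tilt 0.07 w 0.093 F [0.5 0.4 0.7]
shift [-0.065   0.0194 -0.0056] roll 10.41 rows>= 2
```

arm_command(
  steps=[
    [0,-0.065,0.02,-0.006,10.4],
    [0,-0.065,0.02,-0.006,10.4],
    [0,-0.065,0.02,-0.006,10.4],
    [0,-0.065,0.02,-0.006,10.4],
  ],
)

```text
t: 1.27
eef_pos: [0.4279, 0.2013, 0.2501]
eef_rot: [0.706, 0.708, -0.001, -0.0]
force: [-0.7, -0.2, 0.1]
width: 0.0932
```

```bash
python3 -c "
from h import *
c=cap('wrist','w_sq')
go(450,-290,200,3.6)"
```

```text
t 1.32 pos [427.9 201.4 250.1] yang 0.17 tilt 0.09 w 0.0928 F [0.4 0.7 0.5]
shift [-0.4914  0.0207  0.0505] roll -3.43 rows>= 8
```

View pics/w_sq.png

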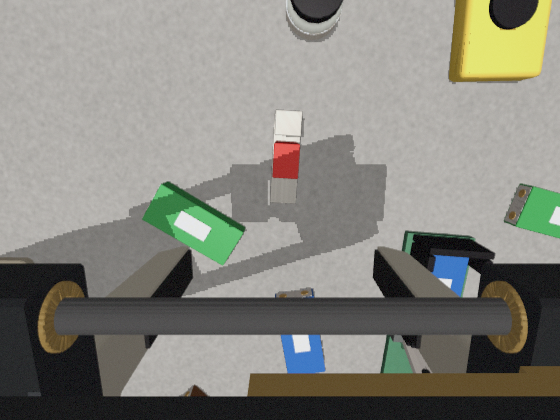

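The blade, white at (288,122), is at the world +y end and the red grip is at (287,160), so no half turn is needed. Next is the spacer.

arm_command(
  steps=[
    [0,-0.486,0.02,0.05,-3.4],
    [0,-0.486,0.02,0.05,-3.4],
    [0,-0.486,0.02,0.05,-3.4],
    [0,-0.486,0.02,0.05,-3.4],
    [0,-0.486,0.02,0.05,-3.4],
  ],
)

```text
t: 1.95
eef_pos: [0.4421, -0.111, 0.2183]
eef_rot: [0.684, 0.73, -0.0, 0.0]
force: [0.9, 0.3, 0.5]
width: 0.093
```

```bash
python3 -c "
from h import *
go(450,-285,200,3.6)"
```

```text
t 1.95 pos [ 442.1 -111.   218.3] yang 3.76 tilt 0.05 w 0.093 F [0.9 0.3 0.5]
shift [-0.1741 -0.0035  0.0185] roll 0.16 rows>= 3
```

arm_command(
  steps=[
    [0,-0.174,-0.003,0.018,0],
    [0,-0.174,-0.003,0.018,0],
    [0,-0.174,-0.003,0.018,0],
    [0,-0.174,-0.003,0.018,0],
    [0,-0.174,-0.003,0.018,0],
  ],
)

```text
t: 2.58
eef_pos: [0.4509, -0.2835, 0.2001]
eef_rot: [0.683, 0.73, -0.0, -0.0]
force: [0.5, 1.2, -0.4]
width: 0.0928
```

```bash
python3 -c "
from h import *
c=cap('wrist','w_sp')
blobs(load('w_sp'),'yellow',.012,300)
go(450,-261,13,3.6)"
```

```text
t 2.62 pos [ 451.  -283.2  200.4] yang 3.88 tilt 0.03 w 0.0931 F [-0.  -1.2  0.6]
shift [0.0222 0.0006 0.1874] roll 0.28 rows>= 4
```

View pics/w_sp.png

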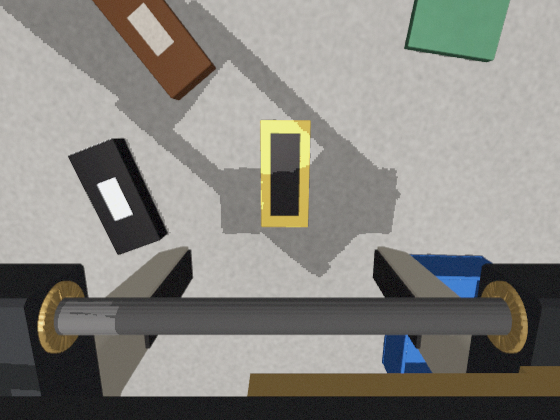

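```bash
sed -i "s/(H<36)&(S>150)&(V>80)/(H<36)\&(S>90)\&(V>80)/" h.py; python3 -c "
from h import *
c=load('w_sp');h=cv2.cvtColor(c['image'],cv2.COLOR_RGB2HSV);print(h[127,285],h[221,285],h[150,265],h[200,304])
blobs(c,'yellow',.012,100)"
```

```text
[ 30 103 239] [ 24 152 206] [ 30 107 239] [ 24 152 207]
yellow px [285. 173.] xy 451.9 -262.0 size 108.8 49.8 long-axis deg -86.4
```

```bash
python3 -c "
from h import *
go(451.9,-262,4,3.6)"
```

```text
t 2.62 pos [ 451.  -283.2  200.4] yang 3.88 tilt 0.03 w 0.0931 F [-0.  -1.2  0.6]
shift [0.0211 0.0024 0.1964] roll 0.28 rows>= 4
```

arm_command(
  steps=[
    [0,0.0212,0.0024,0.06,0.3],
    [0,0.0212,0.0024,0.12,0.3],
    [0,0.0212,0.0024,0.16,0.3],
    [0,0.0212,0.0024,0.185,0.3],
    [0,0.0212,0.0024,0.185,0.3],
  ],
)

```text
t: 3.25
eef_pos: [0.4507, -0.2591, 0.0136]
eef_rot: [0.684, 0.73, -0.0, -0.002]
force: [0.1, 0.2, 0.2]
width: 0.0929
```

```bash
python3 -c "
from h import *
go(451.9,-262,4,3.6)"
```

```text
t 3.25 pos [ 450.7 -259.1   13.6] yang 3.73 tilt 0.26 w 0.0929 F [0.1 0.2 0.2]
shift [-0.003   0.001   0.0096] roll 0.13 rows>= 1
```

arm_command(
  steps=[
    [0,-0.003,0.001,0.0096,0.1],
    [0,-0.003,0.001,0.0096,0.1],
    [0,-0.003,0.001,0.0096,0.1],
    [0.5,-0.003,0.001,0.0096,0.1],
    [0.6,-0.003,0.001,0.0096,0.1],
  ],
  newtons=15,
)

```text
t: 3.88
eef_pos: [0.4521, -0.2623, 0.0044]
eef_rot: [0.684, 0.729, -0.0, -0.002]
force: [-0.0, -0.3, 0.2]
width: 0.0772
```

```bash
python3 -c "
from h import *
go(451.9,-262,4,3.6)"
```

```text
t 3.88 pos [ 452.1 -262.3    4.4] yang 3.62 tilt 0.23 w 0.0772 F [-0.  -0.3  0.2]
shift [ 0.0003 -0.0001  0.0004] roll 0.02 rows>= 1
```

arm_command(
  steps=[
    [1,0,0,0,0],
    [1,0,0,0,0],
    [1,0,0,0,0],
    [1,0,0,0,0],
    [1,0,0,0,0],
  ],
)

```text
t: 4.5
eef_pos: [0.4521, -0.2623, 0.0044]
eef_rot: [0.684, 0.729, -0.0, -0.002]
force: [0.1, 0.7, -0.3]
width: 0.0498
```

```bash
python3 -c "
from h import *
go(451.9,-262,200,3.6)"
```

```text
t 4.5 pos [ 452.1 -262.3    4.4] yang 3.62 tilt 0.23 w 0.0498 F [ 0.1  0.7 -0.3]
shift [ 0.0007 -0.0008 -0.1956] roll 0.02 rows>= 4
```

arm_command(
  steps=[
    [1,0,0,-0.03,0],
    [1,0,0,-0.08,0],
    [1,0.02,0.02,-0.14,0],
    [1,0.06,0.06,-0.2,2],
    [1,0.1,0.1,-0.215,4],
  ],
)

```text
t: 5.12
eef_pos: [0.5376, -0.1685, 0.216]
eef_rot: [0.711, 0.704, 0.0, 0.0]
force: [0.7, -0.3, -0.6]
width: 0.0498
```

```bash
python3 -c "
from h import *
go(615,-30,220,-4)"
```

```text
t 5.12 pos [ 537.6 -168.5  216. ] yang -0.57 tilt 0.04 w 0.0498 F [ 0.7 -0.3 -0.6]
shift [ 0.1392  0.0761 -0.0039] roll 3.43 rows>= 3
```

arm_command(
  steps=[
    [1,0.05,0.03,-0.004,1.2],
    [1,0.1,0.06,-0.004,2.4],
    [1,0.139,0.076,-0.004,3.4],
    [1,0.139,0.076,-0.004,3.4],
    [1,0.139,0.076,-0.004,3.4],
  ],
)

```text
t: 5.75
eef_pos: [0.6146, -0.0305, 0.2197]
eef_rot: [0.731, 0.682, -0.0, 0.0]
force: [-0.1, -0.3, -0.5]
width: 0.0499
```

```bash
python3 -c "
from h import *
bot.state()
c=cap('wrist','w_fx')
c=load('w_fx');blobs(c,'blue',.037,300);blobs(c,'green',.012,300)
go(615,-30,220,-4)"
```

```text
blue px [126. 164.] xy 461.2 11.1 size 104.4 54.9 long-axis deg -80.5
green px [15. 43.] xy 357.3 135.0 size 52.3 39.8 long-axis deg 58.7
green px [428.   5.] xy 765.9 139.3 size 99.4 15.7 long-axis deg -4.0
t 5.8 pos [614.5 -31.1 219.8] yang -3.99 tilt 0.02 w 0.0504 F [-0.3 -0.5 -0.7]
shift [ 0.0011  0.0004 -0.0002] roll 0.01 rows>= 1
```

View pics/w_fx.png

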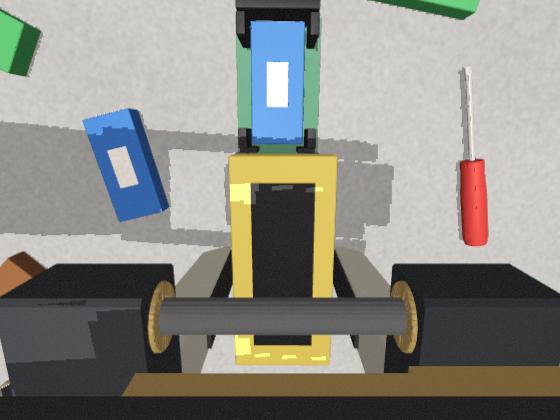

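```bash
python3 -c "
from h import *
c=load('w_fx');h=cv2.cvtColor(c['image'],cv2.COLOR_RGB2HSV)
for p in [(260,60),(278,30),(278,120),(278,134),(278,137),(278,139),(278,141),(243,60),(313,100),(110,140),(100,115),(235,250),(280,160)]: print(p,h[p[1],p[0]])
print(h[15:150:1,278,2][:12], h[126:147,278,2], h[60,246:258,2],h[60,296:325])
"
python3 -c "
import cv2
i=cv2.imread('pics/w_fx.png')[0:165,220:340]
cv2.imwrite('pics/w_fx_z.png',cv2.resize(i,None,fx=3.6,fy=3.6,interpolation=cv2.INTER_NEAREST))"
```

```text
(260, 60) [106 141 238]
(278, 30) [106 140 238]
(278, 120) [106 135 241]
(278, 134) [105 135 241]
(278, 137) [106 134 241]
(278, 139) [107 164 171]
(278, 141) [107 167 171]
(243, 60) [ 72  83 184]
(313, 100) [ 72  84 182]
(110, 140) [107 175 166]
(100, 115) [110  82 221]
(235, 250) [ 24 145 224]
(280, 160) [ 24 143 226]
[ 23  28  22  23  20  19 207 235 237 237 236 237] [241 240 242 241 241 241 241 241 241 241 241 241 196 171 171 171 171 138
 113 121 124] [181 183 182 183 177 200 238 238 239 239 239 238] [[106 140 238]
 [106 140 238]
 [106 141 238]
 [106 144 238]
 [106 142 237]
 [106 139 239]
 [106 138 238]
 [106 157 209]
 [ 78  90 119]
 [ 73  85 180]
 [ 73  84 180]
 [ 73  84 179]
 [ 72  84 179]
 [ 73  86 180]
 [ 73  85 180]
 [ 72  84 180]
 [ 71  79 180]
 [ 72  85 179]
 [ 70  79 180]
 [ 71  82 180]
 [ 71  79 180]
 [ 72  84 180]
 [ 72  85 180]
 [ 70  71 176]
 [ 30   6 175]
 [ 20   8 201]
 [ 13   9 204]
 [ 21   9 204]
 [ 21   9 204]]
```

View pics/w_fx_z.png

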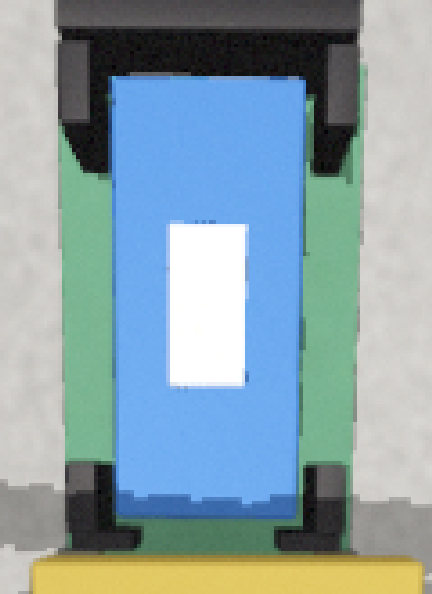

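```bash
cat >> h.py <<'E'
def rectof(c,m,z,amin=200):
    cs,_=cv2.findContours(m.astype(np.uint8),cv2.RETR_EXTERNAL,cv2.CHAIN_APPROX_NONE)
    out=[]
    for k in cs:
        if cv2.contourArea(k)<amin: continue
        P=ray(c,k[:,0,:],z)[:,:2]
        (x,y),(w,h),a=cv2.minAreaRect((P*1000).astype(np.float32))
        if w<h: a+=90
        a=(a+90)%180-90
        out.append((k[:,0].mean(0).round(),round(x,1),round(y,1),round(max(w,h),1),round(min(w,h),1),round(a,2)))
    return out
E
python3 - <<'E'
from h import *
c=load('w_fx');h=cv2.cvtColor(c['image'],cv2.COLOR_RGB2HSV).astype(int);H,S,V=h[:,:,0],h[:,:,1],h[:,:,2]
m=(H>100)&(H<112)&(S>110)&(V>140)
for r in rectof(c,m,.037): print('blue@37',r)
m2=(H>95)&(H<115)&(S>60)&(V>195)
for r in rectof(c,m2,.025): print('bluetop@25',r)
# green edges
g=(H>60)&(H<90)&(S>55)
L=[];Rr=[]
for v in range(50,125):
    u=np.where(g[v,225:345])[0]+225
    L.append((u.min()-.5,v));Rr.append((u.max()+.5,v))
for n,E in(('L',L),('R',Rr)):
    P=ray(c,E,.012)[:,:2]*1000
    vx,vy,x0,y0=cv2.fitLine(P.astype(np.float32),cv2.DIST_HUBER,0,.01,.01).ravel()
    print(n,x0,y0,np.degrees(np.arctan2(vy,vx)))
    print(' x at y=78',x0+vx/vy*(78-y0))
# spacer in hand, tool frame
y=(H>20)&(H<36)&(S>90)&(V>100); y[:,:215]=0;y[:,345:]=0
zs=-.0+c['s_pos'][2]+.008-.0004
k=np.argwhere(y[150:372]);print(k.min(0)+[150,0],k.max(0)+[150,0])
for v in(160,200,240):
    u=np.where(y[v])[0];print(v,u.min(),u.max())
    P=ray(c,[(u.min()-.5,v),(u.max()+.5,v)],zs);print(((P-c['s_pos'])@R.from_quat(c['s_rot']).as_matrix()*1000).round(1))
P=ray(c,[(283,154.5),(283,364)],zs);print(((P-c['s_pos'])@R.from_quat(c['s_rot']).as_matrix()*1000).round(1))
E
```

```text
blue@37 (array([123., 164.]), 457.4, 10.6, 105.0, 47.7, -80.48)
blue@37 (array([277.,  81.]), 617.3, 77.7, 109.1, 49.5, 85.51)
bluetop@25 (array([108., 122.]), 444.0, 53.7, 48.9, 20.2, 9.45)
bluetop@25 (array([277.,  79.]), 617.3, 80.7, 109.7, 50.7, 85.6)
L 576.16064 82.18622 85.40628
 x at y=78 575.8243
R 658.95233 74.98655 85.44152
 x at y=78 659.19257
[154 229] [364 337]
160 229 336
[[ 52.8 -24.1  -7.6]
 [ 52.7  24.9  -7.6]]
200 230 335
[[ 34.3 -24.3  -7.6]
 [ 34.3  25.1  -7.6]]
240 231 334
[[ 14.7 -24.6  -7.6]
 [ 14.7  25.4  -7.6]]
[[ 55.2   0.7  -7.6]
 [-54.    0.6  -7.6]]
```

```bash
python3 - <<'E'
from h import *
c=load('w_fx');print(c['image'][0:16,278].mean(1).round())
f=np.radians(-4.58);ey=np.array([-np.sin(f),np.cos(f)]);ex=np.array([np.cos(f),np.sin(f)])
cell=np.array([617.3,77.7])
P=ray(c,[(278,8)],.064)[0,:2]*1000; print('wall inner rel cell (expect 57.5)',(P-cell)@ey)
t=load('top0')
h=cv2.cvtColor(t['image'],cv2.COLOR_RGB2HSV).astype(int)
print(h[183,325:338].tolist())
# ledge end
P=ray(t,[(331.5,183)],.012)[0,:2]*1000; print('ledge end rel cell (expect -214)',(P-cell)@ey)
m=(h[:,:,0]>55)&(h[:,:,0]<90)&(h[:,:,1]>80); m[:,:286]=0;m[:155]=0;m[205:]=0
for r in rectof(t,m,.012): print(r)
E
python3 -c "
import cv2
i=cv2.imread('pics/top0.png')[150:210,220:345]
cv2.imwrite('pics/top_z.png',cv2.resize(i,None,fx=6,fy=6,interpolation=cv2.INTER_NEAREST))"
```

```text
[72. 75. 78. 82. 82. 84. 91. 68. 30. 11. 23. 25. 17. 20. 22. 19.]
wall inner rel cell (expect 57.5) 56.723818562728574
[[71, 117, 83], [71, 121, 84], [70, 115, 84], [71, 114, 83], [71, 114, 83], [68, 88, 84], [64, 44, 86], [51, 19, 93], [45, 15, 100], [30, 15, 101], [30, 13, 101], [36, 13, 101], [35, 15, 102]]
ledge end rel cell (expect -214) -215.09139853457802
(array([309., 183.]), 603.8, -71.6, 123.7, 80.5, 85.45)
```

View pics/top_z.png

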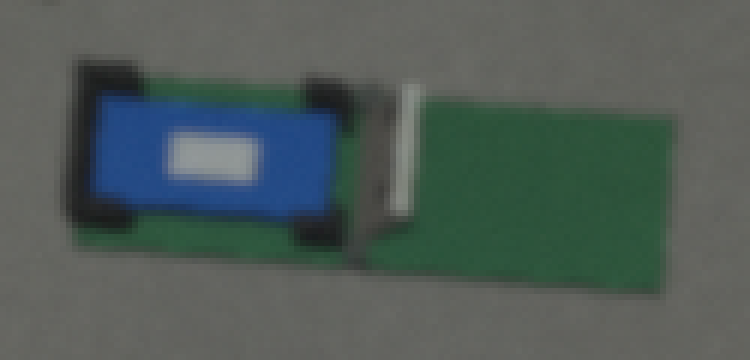

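```bash
python3 -c "
from h import *
go(617,76.7,85,-4.58)"
```

```text
t 5.8 pos [614.5 -31.1 219.8] yang -3.99 tilt 0.02 w 0.0504 F [-0.3 -0.5 -0.7]
shift [ 0.1078 -0.0051  0.1348] roll 0.59 rows>= 3
```

arm_command(
  steps=[
    [1,0.055,-0.003,0,0.6],
    [1,0.1078,-0.0051,0.02,0.6],
    [1,0.1078,-0.0051,0.07,0.6],
    [1,0.1078,-0.0051,0.12,0.6],
    [1,0.1078,-0.0051,0.1348,0.6],
  ],
)

```text
t: 6.42
eef_pos: [0.6139, 0.0753, 0.081]
eef_rot: [0.735, 0.678, -0.003, -0.002]
force: [-0.7, -0.1, -0.0]
width: 0.0499
```

arm_command(
  steps=[
    [1,0,0,0,0],
    [1,0,0,0,0],
  ],
)

```text
t: 6.68
eef_pos: [0.6153, 0.0746, 0.0832]
eef_rot: [0.736, 0.677, -0.002, -0.001]
force: [-0.0, 0.3, -0.9]
width: 0.0495
```

```bash
python3 -c "
from h import *
go(617,76.7,42,-4.58)
cap('wrist','w_pl');go(617,76.7,42,-4.58)"
```

```text
t 6.67 pos [615.3  74.6  83.2] yang -4.73 tilt 0.22 w 0.0495 F [-0.   0.3 -0.9]
shift [0.0023 0.0017 0.0412] roll -0.15 rows>= 1
t 6.72 pos [615.6  74.8  83.6] yang -4.72 tilt 0.17 w 0.0498 F [ 0.1  0.1 -1.9]
shift [0.002  0.0014 0.0416] roll -0.14 rows>= 1
```

View pics/w_pl.png

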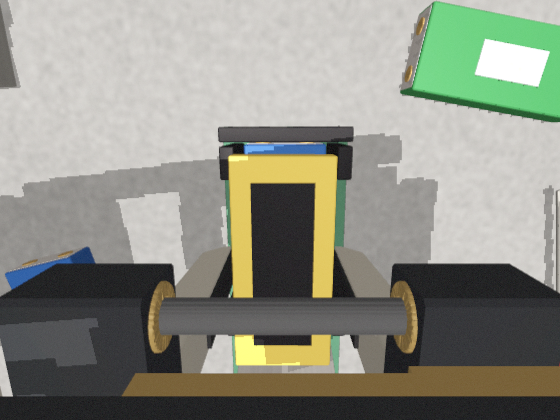

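arm_command(
  steps=[
    [1,0.002,0.0014,0,-0.1],
    [1,0.002,0.0014,0,-0.1],
    [1,0.002,0.0014,0.01,-0.1],
    [1,0.002,0.0014,0.01,-0.1],
    [1,0.002,0.0014,0.01,-0.1],
  ],
)

```text
t: 7.35
eef_pos: [0.6167, 0.0767, 0.073]
eef_rot: [0.735, 0.678, -0.002, -0.001]
force: [0.3, -0.1, -0.7]
width: 0.0498
```

```bash
python3 -c "
from h import *
go(617,76.7,42,-4.58)"
```

```text
t 7.35 pos [616.7  76.7  73. ] yang -4.62 tilt 0.23 w 0.0498 F [ 0.3 -0.1 -0.7]
shift [0.     0.0004 0.031 ] roll -0.04 rows>= 1
```

arm_command(
  steps=[
    [1,0,0.0003,0.01,0],
    [1,0,0.0003,0.018,0],
    [1,0,0.0003,0.025,0],
    [1,0,0.0003,0.0305,0],
    [1,0,0.0003,0.0305,0],
  ],
)

```text
t: 7.98
eef_pos: [0.6167, 0.0767, 0.0421]
eef_rot: [0.735, 0.678, -0.002, -0.001]
force: [0.0, -0.6, -1.8]
width: 0.0498
```

```bash
python3 -c "
from h import *
go(617,76.7,41.6,-4.58)"
```

```text
t 7.97 pos [616.7  76.7  42.1] yang -4.61 tilt 0.26 w 0.0498 F [ 0.  -0.6 -1.8]
shift [0.0001 0.0003 0.0005] roll -0.03 rows>= 1
```

arm_command(
  steps=[
    [1,0,0,0.0004,0],
    [0.35,0,0,0.0004,0],
    [0.3,0,0,0.0004,0],
    [0.2,0,0,0.0004,0],
    [0.2,0,0,0.0004,0],
  ],
)

```text
t: 8.6
eef_pos: [0.6168, 0.0767, 0.0418]
eef_rot: [0.735, 0.678, -0.002, -0.001]
force: [1.0, -0.2, 0.5]
width: 0.074
```

```bash
python3 -c "
from h import *
go(617,76.7,200,-4.58)"
```

```text
t 8.6 pos [616.8  76.7  41.8] yang -4.62 tilt 0.25 w 0.074 F [ 1.  -0.2  0.5]
shift [-1.000e-04 -5.000e-04 -1.582e-01] roll -0.04 rows>= 3
```

arm_command(
  steps=[
    [0.1,0,0,-0.02,0],
    [0,0,0,-0.07,0],
    [0,0,0,-0.13,0],
    [0,-0.04,0,-0.178,0],
    [0,-0.08,0,-0.178,0],
  ],
)

```text
t: 9.22
eef_pos: [0.6143, -0.0037, 0.2283]
eef_rot: [0.735, 0.679, 0.002, 0.003]
force: [0.5, -0.6, 0.4]
width: 0.0929
```

arm_command(
  steps=[
    [0,0,0,0,0],
    [0,0,0,0,0],
    [0,0,0,0,0],
  ],
)

```text
t: 9.6
eef_pos: [0.6141, -0.0026, 0.2283]
eef_rot: [0.734, 0.679, 0.002, 0.003]
force: [-0.5, -0.4, -0.3]
width: 0.0932
```

```bash
python3 - <<'E'
from h import *
cap('wrist','w_s1');c=load('w_s1');h=cv2.cvtColor(c['image'],cv2.COLOR_RGB2HSV).astype(int);H,S,V=h[:,:,0],h[:,:,1],h[:,:,2]
for r in rectof(c,(H>20)&(H<36)&(S>90)&(V>80),.049,150): print('yel',r)
go(448.5,-10,170,9.4)
E
```

```text
yel (array([277., 113.]), 617.0, 76.5, 109.7, 50.7, 85.45)
t 9.65 pos [614.   -2.6 227.9] yang -4.46 tilt 0.39 w 0.093 F [ 0.5 -1.  -0.4]
shift [-0.0202 -0.1648  0.0569] roll -13.86 rows>= 3
```

View pics/w_s1.png

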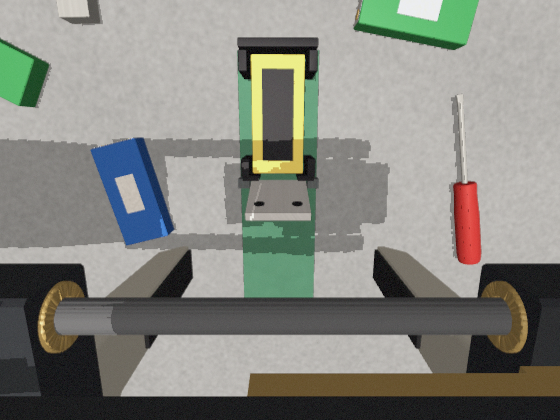

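The spacer lies square in the pocket: the view puts it at (617.0, 76.5) mm, yaw 85.45°, which matches. On to the loose cell.

arm_command(
  steps=[
    [0,-0.0202,-0.165,0.02,-13.9],
    [0,-0.0202,-0.165,0.03,-13.9],
    [0,-0.0202,-0.165,0.04,-13.9],
    [0,-0.0202,-0.165,0.04,-13.9],
    [0,-0.0202,-0.165,0.04,-13.9],
  ],
)

```text
t: 10.28
eef_pos: [0.4489, -0.0096, 0.1874]
eef_rot: [0.646, 0.763, 0.002, 0.004]
force: [0.4, -0.3, 1.1]
width: 0.0932
```

arm_command(
  steps=[
    [0,0,0,0,0],
    [0,0,0,0,0],
  ],
)

```text
t: 10.52
eef_pos: [0.4501, -0.0095, 0.1882]
eef_rot: [0.646, 0.763, 0.002, 0.004]
force: [-0.6, 0.1, -0.0]
width: 0.093
```

```bash
python3 - <<'E'
from h import *
cap('wrist','w_tc');c=load('w_tc');h=cv2.cvtColor(c['image'],cv2.COLOR_RGB2HSV).astype(int);H,S,V=h[:,:,0],h[:,:,1],h[:,:,2]
for r in rectof(c,(H>100)&(H<115)&(S>100)&(V>80),.025,150): print(r)
go(448.5,10,170,9.4)
E
```

```text
(array([285., 177.]), 451.3, 9.8, 107.6, 49.4, -80.54)
(array([448., 131.]), 592.9, 79.7, 80.3, 11.2, 85.36)
t 10.57 pos [449.9  -9.5 188. ] yang 9.49 tilt 0.51 w 0.0927 F [-0.8 -0.  -0.6]
shift [0.0195 0.0017 0.0179] roll 0.09 rows>= 1
```

View pics/w_tc.png

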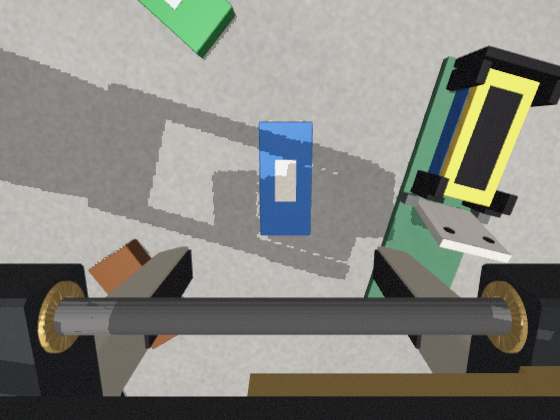

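```bash
python3 -c "
from h import *
go(451.3,9.8,20,9.46)"
```

```text
t 10.57 pos [449.9  -9.5 188. ] yang 9.49 tilt 0.51 w 0.0927 F [-0.8 -0.  -0.6]
shift [0.0193 0.0032 0.168 ] roll 0.03 rows>= 3
```

arm_command(
  steps=[
    [0,0.0193,0.003,0.05,0],
    [0,0.0193,0.003,0.1,0],
    [0,0.0193,0.003,0.14,0],
    [0,0.0193,0.003,0.165,0],
    [0,0.0193,0.003,0.165,0],
  ],
  newtons=30,
)

```text
t: 11.2
eef_pos: [0.4493, 0.0099, 0.021]
eef_rot: [0.646, 0.763, 0.001, 0.002]
force: [-0.2, -1.3, -0.7]
width: 0.0928
```

```bash
python3 -c "
from h import *
go(451.3,9.8,6,9.46)"
```

```text
t 11.2 pos [449.3   9.9  21. ] yang 9.49 tilt 0.24 w 0.0928 F [-0.2 -1.3 -0.7]
shift [-0.0004  0.0019  0.015 ] roll 0.03 rows>= 1
```

arm_command(
  steps=[
    [0,-0.0004,0.0018,0.015,0],
    [0,-0.0004,0.0018,0.015,0],
    [0,-0.0004,0.0018,0.015,0],
    [0.4,-0.0004,0.0018,0.015,0],
    [1,-0.0004,0.0018,0.015,0],
  ],
)

```text
t: 11.82
eef_pos: [0.4516, 0.0098, 0.0065]
eef_rot: [0.646, 0.763, 0.001, 0.002]
force: [0.4, -0.1, 0.1]
width: 0.0778
```

arm_command(
  steps=[
    [1,0,0,0,0],
    [1,0,0,0,0],
    [1,0,0,0,0],
    [1,0,0,0,0],
    [1,0,0,0,0],
  ],
)

```text
t: 12.45
eef_pos: [0.4515, 0.0098, 0.0065]
eef_rot: [0.646, 0.763, 0.001, 0.002]
force: [0.2, -0.2, 1.8]
width: 0.05
```

```bash
python3 -c "
from h import *
go(550,-10,200,-4.58)"
```

```text
t 12.45 pos [451.5   9.8   6.5] yang 9.49 tilt 0.28 w 0.05 F [ 0.2 -0.2  1.8]
shift [-0.0361  0.0947 -0.193 ] roll 14.07 rows>= 4
```

arm_command(
  steps=[
    [1,0,0,-0.03,0],
    [1,0,0,-0.08,0],
    [1,0,0,-0.14,0],
    [1,0,0.03,-0.18,4],
    [1,0,0.07,-0.185,10],
  ],
)

```text
t: 13.08
eef_pos: [0.5225, 0.0215, 0.1961]
eef_rot: [0.711, 0.703, 0.004, 0.005]
force: [-0.1, -1.0, -3.3]
width: 0.0498
```

```bash
python3 -c "
from h import *
go(617,76.8,150,-4.58)"
```

```text
t 13.07 pos [522.5  21.5 196.1] yang -0.7 tilt 0.68 w 0.0498 F [-0.1 -1.  -3.3]
shift [0.0565 0.0933 0.0472] roll 3.88 rows>= 2
```

arm_command(
  steps=[
    [1,0.02,0.04,0,2],
    [1,0.045,0.075,0.01,3.9],
    [1,0.0565,0.093,0.03,3.9],
    [1,0.0565,0.093,0.047,3.9],
    [1,0.0565,0.093,0.047,3.9],
  ],
)

```text
t: 13.7
eef_pos: [0.6142, 0.0763, 0.1471]
eef_rot: [0.735, 0.678, 0.001, 0.003]
force: [-0.8, -0.3, -3.1]
width: 0.0495
```

arm_command(
  steps=[
    [1,0,0,0,0],
    [1,0,0,0,0],
    [1,0,0,0,0],
  ],
)

```text
t: 14.08
eef_pos: [0.6146, 0.076, 0.1482]
eef_rot: [0.735, 0.678, 0.002, 0.003]
force: [0.1, -0.2, -2.5]
width: 0.05
```

```bash
python3 -c "
from h import *
cap('wrist','w_tc2');go(617,76.8,100,-4.58)"
```

```text
t 14.12 pos [614.6  76.1 148. ] yang -4.61 tilt 0.45 w 0.0496 F [-0.7 -0.5 -2.6]
shift [0.001  0.002  0.0481] roll -0.03 rows>= 1
```

View pics/w_tc2.png

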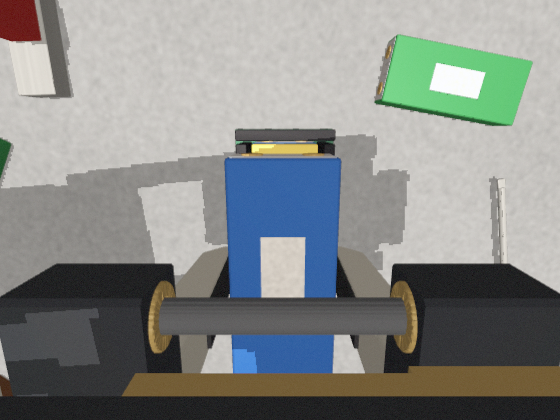

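```bash
python3 - <<'E'
from h import *
c=load('w_tc2');i=c['image'].astype(int);print(i[150:166,300].tolist());print(i[180,222:232].tolist(),i[180,334:344].tolist())
zs=c['s_pos'][2]+.0185
Rm=R.from_quat(c['s_rot']).as_matrix()
P=ray(c,[(283,157.5),(226,180),(339,180),(229,250),(337,250)],zs);print(((P-c['s_pos'])@Rm*1000).round(1))
E
```

```text
[[223, 199, 99], [223, 199, 99], [224, 200, 100], [197, 176, 105], [152, 141, 121], [137, 131, 127], [152, 146, 141], [142, 146, 154], [80, 100, 143], [43, 83, 147], [52, 95, 158], [52, 100, 163], [55, 98, 165], [55, 101, 166], [55, 100, 165], [57, 102, 166]]
[[141, 138, 137], [144, 141, 139], [139, 139, 139], [59, 87, 128], [41, 87, 149], [54, 97, 159], [56, 101, 165], [53, 100, 166], [51, 99, 164], [57, 102, 166]] [[62, 106, 169], [58, 104, 167], [58, 104, 167], [56, 102, 165], [51, 93, 158], [48, 87, 146], [82, 99, 127], [145, 144, 140], [146, 145, 141], [147, 144, 139]]
[[ 54.7   0.6 -18.6]
 [ 45.2 -23.7 -18.8]
 [ 45.1  24.7 -18.4]
 [ 13.6 -23.7 -18.7]
 [ 13.4  25.  -18.3]]
```

arm_command(
  steps=[
    [1,0.0008,0.002,0.01,0],
    [1,0.0008,0.002,0.025,0],
    [1,0.0008,0.002,0.04,0],
    [1,0.0008,0.002,0.048,0],
    [1,0.0008,0.002,0.048,0],
  ],
)

```text
t: 14.75
eef_pos: [0.6161, 0.0766, 0.0986]
eef_rot: [0.735, 0.678, 0.001, 0.003]
force: [-0.5, 0.4, -2.9]
width: 0.0501
```

```bash
python3 -c "
from h import *
go(616.8,76.8,85,-4.58)"
```

```text
t 14.75 pos [616.1  76.6  98.6] yang -4.61 tilt 0.32 w 0.0501 F [-0.5  0.4 -2.9]
shift [0.0003 0.0006 0.0136] roll -0.03 rows>= 1
```

arm_command(
  steps=[
    [1,0.0002,0.0006,0.008,0],
    [1,0.0002,0.0006,0.016,0],
    [1,0.0002,0.0006,0.024,0],
    [1,0.0002,0.0006,0.03,0],
    [1,0.0002,0.0006,0.03,0],
  ],
)

```text
t: 15.38
eef_pos: [0.6163, 0.0767, 0.0677]
eef_rot: [0.735, 0.678, 0.001, 0.002]
force: [0.2, 0.5, -4.3]
width: 0.05
```

```bash
python3 -c "
from h import *
go(616.8,76.8,56,-4.58)"
```

```text
t 15.38 pos [616.3  76.7  67.7] yang -4.61 tilt 0.25 w 0.05 F [ 0.2  0.5 -4.3]
shift [0.0002 0.0005 0.0117] roll -0.03 rows>= 1
```

arm_command(
  steps=[
    [1,0.0002,0.0005,0.005,0],
    [1,0.0002,0.0005,0.009,0],
    [1,0.0002,0.0005,0.0115,0],
    [1,0.0002,0.0005,0.0115,0],
    [1,0.0002,0.0005,0.0115,0],
  ],
)

```text
t: 16.0
eef_pos: [0.6169, 0.0768, 0.0563]
eef_rot: [0.735, 0.678, 0.001, 0.002]
force: [0.1, 0.4, -3.0]
width: 0.0497
```

```bash
python3 -c "
from h import *
go(616.8,76.8,55.6,-4.58)"
```

```text
t 16.0 pos [616.9  76.8  56.3] yang -4.61 tilt 0.26 w 0.0497 F [ 0.1  0.4 -3. ]
shift [ 0.     -0.0001  0.0007] roll -0.03 rows>= 1
```

arm_command(
  steps=[
    [1,0,0,0.0005,0],
    [0.35,0,0,0.0005,0],
    [0.3,0,0,0.0005,0],
    [0.2,0,0,0.0005,0],
    [0.2,0,0,0.0005,0],
  ],
)

```text
t: 16.62
eef_pos: [0.6171, 0.0768, 0.056]
eef_rot: [0.735, 0.678, 0.001, 0.002]
force: [0.4, 0.9, 0.4]
width: 0.074
```

arm_command(
  steps=[
    [0.1,0,0,-0.02,0],
    [0,0,0,-0.07,0],
    [0,0,0,-0.13,0],
    [0,-0.04,0,-0.165,0],
    [0,-0.08,0,-0.165,0],
  ],
)

```text
t: 17.25
eef_pos: [0.6125, -0.0032, 0.2283]
eef_rot: [0.734, 0.679, 0.004, 0.006]
force: [0.2, 0.2, -0.3]
width: 0.0928
```

arm_command(
  steps=[
    [0,0,0,0,0],
    [0,0,0,0,0],
    [0,0,0,0,0],
  ],
)

```text
t: 17.62
eef_pos: [0.6124, -0.0022, 0.2283]
eef_rot: [0.734, 0.679, 0.004, 0.006]
force: [-1.1, -0.3, 0.0]
width: 0.0928
```

```bash
python3 - <<'E'
from h import *
cap('wrist','w_s2');c=load('w_s2');h=cv2.cvtColor(c['image'],cv2.COLOR_RGB2HSV).astype(int);H,S,V=h[:,:,0],h[:,:,1],h[:,:,2]
for r in rectof(c,(H>100)&(H<115)&(S>100)&(V>80),.074,150): print(r)
go(428,220,200,0)
E
```

```text
(array([278., 111.]), 617.2, 76.7, 109.3, 50.2, 85.38)
t 17.68 pos [612.3  -2.2 228. ] yang -4.46 tilt 0.79 w 0.0929 F [ 0.  -0.1  0.9]
shift [ 0.2072 -0.2014  0.0249] roll -4.46 rows>= 5
```

View pics/w_s2.png

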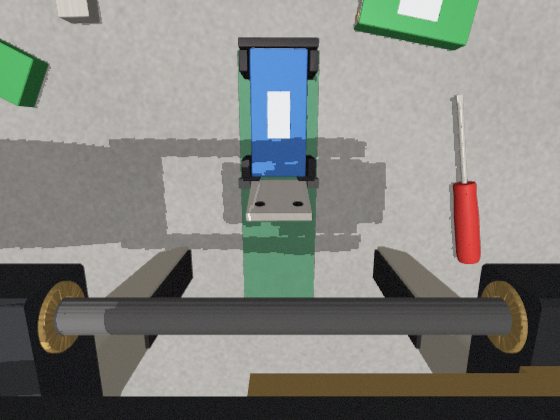

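arm_command(
  steps=[
    [0,0.203,-0.201,-0.012,-4.4],
    [0,0.203,-0.201,-0.012,-4.4],
    [0,0.203,-0.201,-0.012,-4.4],
    [0,0.203,-0.201,-0.012,-4.4],
    [0,0.203,-0.201,-0.012,-4.4],
  ],
)

```text
t: 18.3
eef_pos: [0.4252, 0.2183, 0.2368]
eef_rot: [0.706, 0.708, 0.004, 0.005]
force: [2.1, -0.1, -0.2]
width: 0.0932
```

arm_command(
  steps=[
    [0,0,0,0,0],
    [0,0,0,0,0],
    [0,0,0,0,0],
  ],
)

```text
t: 18.68
eef_pos: [0.4258, 0.2176, 0.2365]
eef_rot: [0.707, 0.707, 0.003, 0.005]
force: [-0.0, -0.9, 0.2]
width: 0.0929
```

```bash
python3 - <<'E'
from h import *
cap('wrist','w_sq2')
for n in('w_sq','w_sq2'):
    c=load(n);h=cv2.cvtColor(c['image'],cv2.COLOR_RGB2HSV).astype(int);H,S,V=h[:,:,0],h[:,:,1],h[:,:,2]
    m=((H<8)|(H>172))&(S>100)&(V>80);m[300:]=0;m[:,:230]=0;m[:,330:]=0
    for r in rectof(c,m,.095,150): print(n,r)
go(428,220,200,0)
E
```

```text
w_sq (array([286., 160.]), 431.1, 240.5, 33.0, 23.7, 86.53)
w_sq2 (array([286., 178.]), 431.1, 242.3, 36.6, 23.8, 86.77)
t 18.73 pos [425.8 217.5 236.5] yang 0.03 tilt 0.73 w 0.0928 F [-0.1  0.5 -0.1]
shift [0.0026 0.0018 0.0365] roll 0.03 rows>= 1
```

View pics/w_sq2.png

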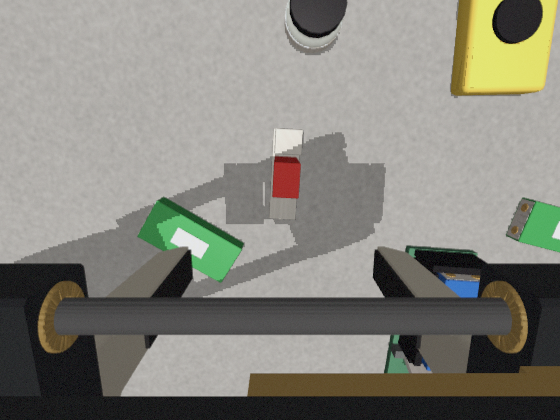

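```bash
python3 -c "
import cv2
i=cv2.imread('pics/w_sq2.png')[120:228,255:320]
cv2.imwrite('pics/w_sq2_z.png',cv2.resize(i,None,fx=5.5,fy=5.5,interpolation=cv2.INTER_NEAREST))"
```

```text
(no output)
```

View pics/w_sq2_z.png

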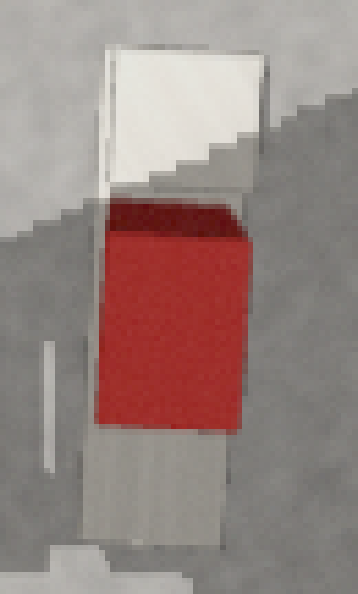

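```bash
python3 - <<'E'
from h import *
c=load('w_sq2');i=c['image'].astype(int)
pt=lambda x,y:(255+x/5.5-.5,120+y/5.5-.5)
names=['bl TL','bl TR','rd TL','rd TR','rd BR','rd BL']
P=ray(c,[pt(110,48),pt(265,54),pt(105,235),pt(251,241),pt(242,433),pt(96,424)],.095)[:,:2]*1000
for n,p in zip(names,P):print(n,p.round(1))
ang=lambda a,b:np.degrees(np.arctan2(*(b-a)[::-1]))
print(ang(P[5],P[0]),ang(P[4],P[1]),ang(P[5],P[2]),ang(P[4],P[3]))
print('mid near edge red',(P[4]+P[5])/2,'far edge red',(P[2]+P[3])/2,'far blade',(P[0]+P[1])/2, 'center line', ang((P[4]+P[5])/2,(P[0]+P[1])/2))
# foot base corners z=.022 near end
Q=ray(c,[pt(82,538),pt(222,546)],.022)[:,:2]*1000;print('foot near',Q.round(1),np.linalg.norm(Q[1]-Q[0]))
print('foot->blade axis',ang(Q.mean(0),(P[0]+P[1])/2))
go(431,242,100,0)
E
```

```text
bl TL [421.  284.7]
bl TR [445.3 283.8]
rd TL [420.  255.7]
rd TR [443.4 254.7]
rd BR [442.4 223.3]
rd BL [418.3 224.8]
87.4885817567027 87.23823994037753 86.90483231553168 88.01488887766813
mid near edge red [430.3449216  224.06822359] far edge red [431.72227166 255.17609466] far blade [433.11866617 284.28623018] center line 87.36272231158259
foot near [[413.9 186.9]
 [442.8 185.1]] 28.9811268769118
foot->blade axis 87.23811666310023
t 18.73 pos [425.8 217.5 236.5] yang 0.03 tilt 0.73 w 0.0928 F [-0.1  0.5 -0.1]
shift [0.0249 0.0036 0.1365] roll 0.03 rows>= 3
```

```bash
python3 -c "
from h import *
go(431,239.5,110,-2.7)"
```

```text
t 18.73 pos [425.8 217.5 236.5] yang 0.03 tilt 0.73 w 0.0928 F [-0.1  0.5 -0.1]
shift [0.0224 0.0037 0.1265] roll 2.73 rows>= 3
```

arm_command(
  steps=[
    [0,0.0224,0.0037,0.04,2.7],
    [0,0.0224,0.0037,0.08,2.7],
    [0,0.0224,0.0037,0.11,2.7],
    [0,0.0224,0.0037,0.1265,2.7],
    [0,0.0224,0.0037,0.1265,2.7],
  ],
  newtons=35,
)

```text
t: 19.35
eef_pos: [0.4307, 0.2387, 0.109]
eef_rot: [0.724, 0.69, 0.002, 0.005]
force: [-0.9, 0.6, 0.3]
width: 0.0928
```

```bash
python3 -c "
from h import *
go(431,239.5,36,-2.7)"
```

```text
t 19.35 pos [430.7 238.7 109. ] yang -2.73 tilt 0.63 w 0.0928 F [-0.9  0.6  0.3]
shift [ 0.001  -0.0005  0.073 ] roll -0.03 rows>= 2
```

arm_command(
  steps=[
    [0,0.001,-0.0004,0.025,0],
    [0,0.001,-0.0004,0.05,0],
    [0,0.001,-0.0004,0.066,0],
    [0,0.001,-0.0004,0.073,0],
    [0,0.001,-0.0004,0.073,0],
  ],
)

```text
t: 19.98
eef_pos: [0.4313, 0.2395, 0.0364]
eef_rot: [0.724, 0.69, 0.002, 0.005]
force: [0.4, -0.6, -0.1]
width: 0.0928
```

```bash
python3 -c "
from h import *
go(431,239.5,36,-2.7)
m=R.from_quat(bot.state()['eef_rot']).as_matrix();print(m[:,2]*[1,1,1])"
```

```text
t 19.98 pos [431.3 239.5  36.4] yang -2.74 tilt 0.64 w 0.0928 F [ 0.4 -0.6 -0.1]
shift [-0.0001 -0.0003  0.0004] roll -0.04 rows>= 1
[ 0.01046621 -0.00379996 -0.99993801]
```

arm_command(
  steps=[
    [0.5,0,0,0,0],
    [0.6,0,0,0,0],
    [1,0,0,0,0],
    [1,0,0,0,0],
    [1,0,0,0,0],
  ],
)

```text
t: 20.6
eef_pos: [0.4313, 0.2396, 0.0364]
eef_rot: [0.724, 0.69, 0.002, 0.005]
force: [-0.7, -0.6, 0.6]
width: 0.0475
```

arm_command(
  steps=[
    [1,0,0,0,0],
    [1,0,0,0,0],
    [1,0,0,0,0],
    [1,0,0,0,0],
  ],
)

```text
t: 21.1
eef_pos: [0.431, 0.2396, 0.0364]
eef_rot: [0.724, 0.69, 0.002, 0.005]
force: [-3.1, 0.4, 3.5]
width: 0.0239
```

```bash
python3 -c "
from h import *
go(431,239.5,150,-2.7)
m=R.from_quat(bot.state()['eef_rot']).as_matrix();print(m[:,2])"
```

```text
t 21.1 pos [431.  239.6  36.4] yang -2.73 tilt 0.6 w 0.0239 F [-3.1  0.4  3.5]
shift [-0.0005  0.0012 -0.1136] roll -0.03 rows>= 2
[ 0.00981588 -0.00377886 -0.99994468]
```

```bash
python3 -c "
from h import *
go(605,-76.6,190,-4.58)"
```

```text
t 21.1 pos [431.  239.6  36.4] yang -2.73 tilt 0.6 w 0.0239 F [-3.1  0.4  3.5]
shift [-0.3081  0.1904 -0.1506] roll 1.85 rows>= 7
```

arm_command(
  steps=[
    [1,0,0,-0.02,0],
    [1,0,0,-0.06,0],
    [1,0,0,-0.11,0],
    [1,0,0,-0.153,0],
    [1,0,0,-0.153,0],
  ],
)

```text
t: 21.72
eef_pos: [0.4318, 0.2411, 0.1931]
eef_rot: [0.724, 0.69, 0.006, 0.006]
force: [0.2, 0.3, -3.9]
width: 0.0238
```

```bash
python3 -c "
from h import *
go(605,-76.6,190,-4.58)"
```

```text
t 21.73 pos [431.8 241.1 193.1] yang -2.73 tilt 0.95 w 0.0238 F [ 0.2  0.3 -3.9]
shift [-0.3091  0.1881  0.0063] roll 1.85 rows>= 6
```

arm_command(
  steps=[
    [1,-0.035,0.02,0,0.4],
    [1,-0.08,0.048,0,0.8],
    [1,-0.125,0.075,0,1.2],
    [1,-0.17,0.103,0,1.6],
    [1,-0.205,0.125,0,1.85],
  ],
)

```text
t: 22.35
eef_pos: [0.5463, 0.0283, 0.192]
eef_rot: [0.735, 0.678, 0.004, 0.005]
force: [0.5, 0.7, -3.8]
width: 0.0236
```

```bash
python3 -c "
from h import *
go(605,-76.6,150,-4.58)"
```

```text
t 22.35 pos [546.3  28.3 192. ] yang -4.65 tilt 0.74 w 0.0236 F [ 0.5  0.7 -3.8]
shift [-0.0998  0.0664  0.0429] roll -0.07 rows>= 3
```

arm_command(
  steps=[
    [1,-0.035,0.024,0,0],
    [1,-0.07,0.048,0,0],
    [1,-0.0998,0.0664,0.015,0],
    [1,-0.0998,0.0664,0.035,0],
    [1,-0.0998,0.0664,0.043,0],
  ],
)

```text
t: 22.98
eef_pos: [0.6025, -0.0759, 0.1454]
eef_rot: [0.735, 0.678, 0.003, 0.002]
force: [-0.2, 0.5, -3.5]
width: 0.024
```

arm_command(
  steps=[
    [1,0,0,0,0],
    [1,0,0,0,0],
    [1,0,0,0,0],
  ],
)

```text
t: 23.35
eef_pos: [0.6029, -0.0755, 0.1464]
eef_rot: [0.735, 0.678, 0.003, 0.003]
force: [0.1, -1.1, -3.4]
width: 0.024
```

```bash
python3 -c "
from h import *
cap('wrist','w_h1');cap('side','s_h1');go(605,-76.6,60,-4.58)
m=R.from_quat(bot.state()['eef_rot']).as_matrix();print(m[:,2])"
```

```text
t 23.45 pos [602.9 -75.7 146.3] yang -4.65 tilt 0.46 w 0.0238 F [ 0.1  0.2 -3.9]
shift [-0.0007  0.0014  0.0863] roll -0.07 rows>= 2
[ 8.06284442e-03 -2.34777163e-05 -9.99967494e-01]
```

View pics/w_h1.png

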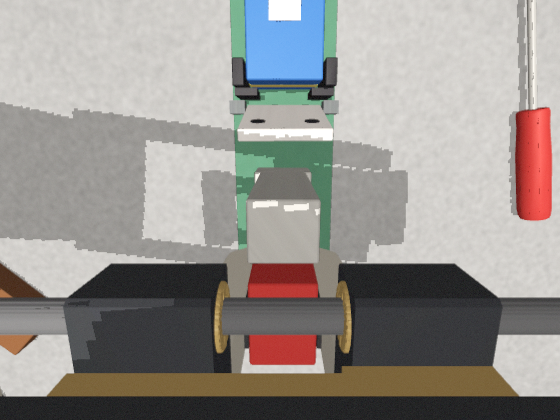

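View pics/s_h1.png

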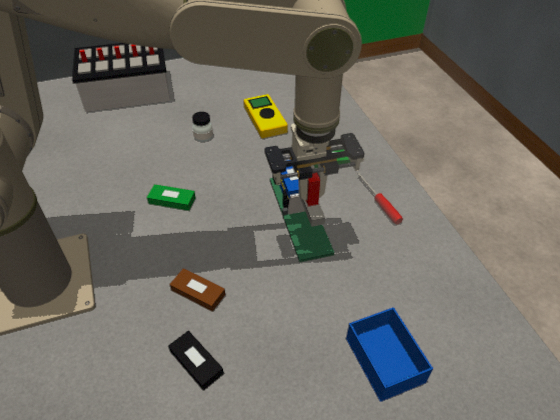

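```bash
python3 - <<'E'
from h import *
c=load('w_h1');i=c['image'].astype(int)
print(i[160:176,285].mean(1).round(),i[192:206,292].mean(1).round())
Rm=R.from_quat(c['s_rot']).as_matrix()
for n,px,z in(('heelL',(256,170),.1099),('heelR',(313,170),.1099),('topL',(249,200),.2049),('topR',(320,200),.2049)):
    P=ray(c,[px],z);print(n,((P-c['s_pos'])@Rm*1000).round(1))
E
python3 -c "
import cv2
i=cv2.imread('pics/w_h1.png')[85:270,225:345]
cv2.imwrite('pics/w_h1_z.png',cv2.resize(i,None,fx=3.2,fy=3.2,interpolation=cv2.INTER_NEAREST))"
```

```text
[101.  99. 101. 100. 101. 102.  97. 104. 110. 109. 111. 110. 112. 109.
 110. 111.] [111. 111. 111. 113. 110. 112. 110. 128. 154. 167. 175. 176. 175. 236.]
heelL [[ 43.4 -15.1  36.4]]
heelR [[43.3 18.2 36.6]]
topL [[ 44.5 -10.2 -58.6]]
topR [[ 44.4  12.3 -58.4]]
```

View pics/w_h1_z.png

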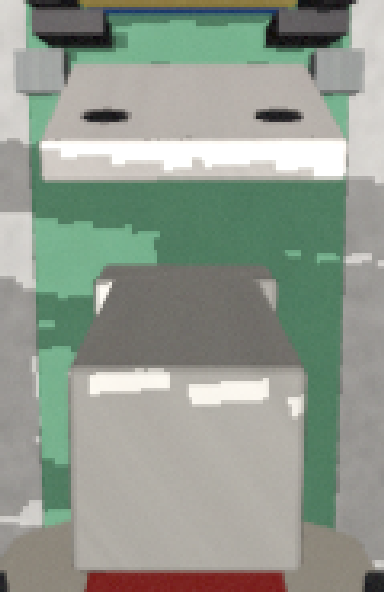

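arm_command(
  steps=[
    [1,0,0.001,0.025,0],
    [1,0,0.001,0.05,0],
    [1,0,0.001,0.075,0],
    [1,0,0.001,0.09,0],
    [1,0,0.001,0.09,0],
  ],
)

```text
t: 24.08
eef_pos: [0.6039, -0.0756, 0.0553]
eef_rot: [0.735, 0.678, 0.002, 0.002]
force: [-1.1, 0.6, -3.6]
width: 0.0237
```

arm_command(
  steps=[
    [1,0,0,0.003,0],
    [1,0,0,0.003,0],
    [1,0,0,0.003,0],
  ],
)

```text
t: 24.45
eef_pos: [0.6044, -0.0757, 0.0531]
eef_rot: [0.735, 0.678, 0.003, 0.002]
force: [0.1, -0.3, -3.0]
width: 0.0241
```

```bash
cat >> h.py <<'E'
def fx():
    s=bot.state();f=np.radians(-4.58);ey=np.array([-np.sin(f),np.cos(f)]);ex=np.array([np.cos(f),np.sin(f)])
    p=s['eef_pos'][:2]*1000-[611.4,3.1];m=R.from_quat(s['eef_rot']).as_matrix()
    print('fix x %.1f y %.1f heel y %.1f underside %.1f'%(p@ex,p@ey,p@ey+44.5,s['eef_pos'][2]*1000-36.4),'F fix x %.1f y %.1f z %.1f'%(s['force'][:2]@ex,s['force'][:2]@ey,s['force'][2]),'M',s['torque'].round(2),'tilt along fy %.4f fx %.4f'%(m[:2,2]@ey,m[:2,2]@ex),'yaw',(yang(s)+4.58).round(2),'t',s['t'],'w',s['width'].round(4))
E
python3 -c "
from h import *
fx()"
```

```text
Traceback (most recent call last):
  File "h.py", line 64, in fx
    print('fix x %.1f y %.1f heel y %.1f underside %.1f'%(p@ex,p@ey,p@ey+44.5,s['eef_pos'][2]*1000-36.4),'F fix x %.1f y %.1f z %.1f'%(s['force'][:2]@ex,s['force'][:2]@ey,s['force'][2]),'M',s['torque'].round(2),'tilt along fy %.4f fx %.4f'%(m[:2,2]@ey,m[:2,2]@ex),'yaw',(yang(s)+4.58).round(2),'t',s['t'],'w',s['width'].round(4))
                                                                                                                                                                                                                                                                                                                     ^^^^^^^^^^^^^^^^
AttributeError: 'float' object has no attribute 'round'
```

```bash
sed -i "s/s\['width'\].round(4)/round(s['width'],4)/" h.py
python3 -c "
from h import *
fx()"
```

```text
fix x -0.7 y -79.1 heel y -34.6 underside 16.7 F fix x 0.1 y -0.3 z -3.0 M [-0.13  0.09  0.03] tilt along fy 0.0007 fx 0.0072 yaw -0.07 t 24.45 w 0.0241
```

arm_command(
  steps=[
    [1,0,0,0.003,0],
    [1,0,0,0.004,0],
    [1,0,0,0.005,0],
    [1,0,0,0.005,0],
  ],
)

```text
t: 24.95
eef_pos: [0.6045, -0.0757, 0.0485]
eef_rot: [0.735, 0.678, 0.003, 0.002]
force: [-2.6, 1.5, 3.0]
width: 0.0237
```

```bash
python3 -c "
from h import *
fx()"
```

```text
fix x -0.6 y -79.1 heel y -34.6 underside 12.1 F fix x -2.7 y 1.2 z 3.0 M [-0.1   0.8  -0.12] tilt along fy 0.0007 fx 0.0072 yaw -0.07 t 24.95 w 0.0237
```

arm_command(
  steps=[
    [1,0.004,0,0,0],
    [1,0.009,0,0,0],
    [1,0.014,0,0,0],
    [1,0.018,0,0,0],
    [1,0.02,0,0,0],
  ],
)

```text
t: 25.58
eef_pos: [0.6062, -0.0556, 0.0486]
eef_rot: [0.735, 0.678, 0.003, 0.003]
force: [0.8, -2.9, -1.6]
width: 0.0238
```

```bash
python3 -c "
from h import *
fx()"
```

```text
fix x -0.5 y -58.9 heel y -14.4 underside 12.2 F fix x 1.0 y -2.9 z -1.6 M [-0.58  0.11  0.05] tilt along fy 0.0005 fx 0.0074 yaw -0.05 t 25.575 w 0.0238
```

arm_command(
  steps=[
    [1,0.003,0,0.0002,0],
    [1,0.006,0,0.0002,0],
    [1,0.009,0,0.0002,0],
    [1,0.01,0,0.0002,0],
    [1,0.01,0,0.0002,0],
  ],
)

```text
t: 26.2
eef_pos: [0.6072, -0.0456, 0.0486]
eef_rot: [0.735, 0.678, 0.003, 0.003]
force: [-0.3, -4.9, -0.0]
width: 0.024
```

```bash
python3 -c "
from h import *
fx()"
```

```text
fix x -0.3 y -48.9 heel y -4.4 underside 12.2 F fix x 0.1 y -4.9 z -0.0 M [-0.81  0.2  -0.  ] tilt along fy 0.0003 fx 0.0078 yaw -0.05 t 26.2 w 0.024
```

arm_command(
  steps=[
    [1,0.001,0,0.0003,0],
    [1,0.002,0,0.0003,0],
    [1,0.003,0,0.0003,0],
    [1,0.003,0,0.0003,0],
  ],
)

```text
t: 26.7
eef_pos: [0.6075, -0.0431, 0.0486]
eef_rot: [0.735, 0.678, 0.003, 0.003]
force: [-0.9, -5.5, 0.7]
width: 0.0236
```

```bash
python3 -c "
from h import *
fx();cap('wrist','w_p1');cap('side','s_p1');cap('top','t_p1')"
python3 -c "
import cv2
i=cv2.imread('pics/s_p1.png')[130:270,240:370]
cv2.imwrite('pics/s_p1_z.png',cv2.resize(i,None,fx=4,fy=4,interpolation=cv2.INTER_CUBIC))"
```

```text
fix x -0.2 y -46.4 heel y -1.9 underside 12.2 F fix x -0.4 y -5.5 z 0.7 M [-1.13  0.28  0.12] tilt along fy -0.0003 fx 0.0079 yaw -0.06 t 26.7 w 0.0236
```

View pics/w_p1.png

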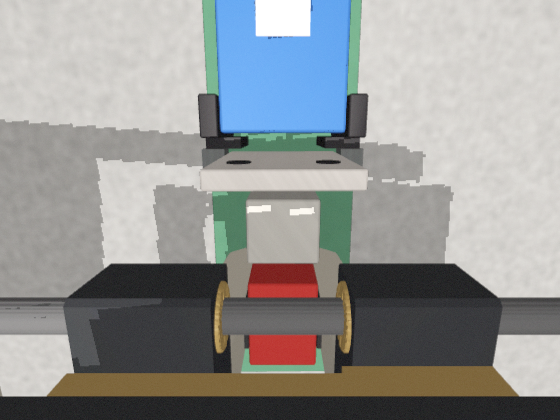

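View pics/s_p1_z.png

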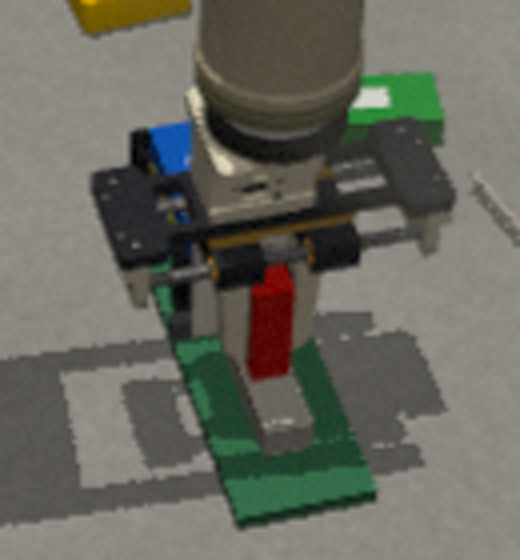

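```bash
python3 - <<'E'
from h import *
c=load('w_p1');i=c['image'].astype(int)
print(i[164:204,225].mean(1).round().tolist());print(i[186:214,285].mean(1).round().tolist())
f=np.radians(-4.58);ey=np.array([-np.sin(f),np.cos(f)])
for n,px,z in(('plate top front',(225,189.5),.092),('plate top front R',(345,188.5),.092),('plate top back',(225,169.5),.092),('blade top',(285,199),.107)):
    print(n,((ray(c,[px],z)[0,:2]*1000-[611.4,3.1])@ey).round(2))
E
```

```text
[142.0, 146.0, 145.0, 140.0, 142.0, 160.0, 189.0, 203.0, 209.0, 210.0, 212.0, 212.0, 211.0, 212.0, 212.0, 212.0, 212.0, 210.0, 210.0, 211.0, 211.0, 210.0, 210.0, 211.0, 210.0, 204.0, 193.0, 154.0, 145.0, 146.0, 148.0, 118.0, 100.0, 101.0, 102.0, 100.0, 104.0, 101.0, 106.0, 101.0]
[210.0, 210.0, 210.0, 199.0, 175.0, 128.0, 112.0, 111.0, 114.0, 113.0, 112.0, 114.0, 110.0, 131.0, 157.0, 165.0, 175.0, 179.0, 177.0, 178.0, 177.0, 177.0, 178.0, 178.0, 176.0, 180.0, 179.0, 178.0]
plate top front -1.03
plate top front R -0.8
plate top back 6.11
blade top -1.61
```

arm_command(
  steps=[
    [1,0.0008,0,0.0003,0],
    [1,0.0015,0,0.0003,0],
    [1,0.0015,0,0.0003,0],
    [1,0.0015,0,0.0003,0],
  ],
)

```text
t: 27.35
eef_pos: [0.6076, -0.0422, 0.0485]
eef_rot: [0.735, 0.678, 0.002, 0.003]
force: [-2.1, -6.3, 1.9]
width: 0.0237
```

```bash
python3 -c "
from h import *
fx()"
```

```text
fix x -0.2 y -45.5 heel y -1.0 underside 12.1 F fix x -1.6 y -6.5 z 1.9 M [-1.24  0.36  0.05] tilt along fy -0.0012 fx 0.0079 yaw -0.07 t 27.35 w 0.0237
```

arm_command(
  steps=[
    [1,0.001,0,0.0003,0],
    [1,0.0018,0,0.0003,0],
    [1,0.0018,0,0.0003,0],
    [1,0.0018,0,0.0003,0],
  ],
)

```text
t: 27.85
eef_pos: [0.6077, -0.0416, 0.0485]
eef_rot: [0.735, 0.678, 0.002, 0.004]
force: [-2.0, -8.6, 1.5]
width: 0.0238
```

```bash
python3 -c "
from h import *
fx()"
```

```text
fix x -0.1 y -44.8 heel y -0.3 underside 12.1 F fix x -1.3 y -8.7 z 1.5 M [-1.58  0.45  0.17] tilt along fy -0.0028 fx 0.0080 yaw -0.08 t 27.85 w 0.0238
```

```bash
python3 - <<'E'
from h import *
fx();cap('wrist','w_p2');fx()
c=load('w_p2');i=c['image'].astype(int)
print(i[160:196,225].mean(1).round().tolist());print(i[176:204,285].mean(1).round().tolist())
cv2.imwrite('pics/w_p2_z.png',cv2.resize(c['image'][90:270,190:380,::-1],None,fx=3.2,fy=3.2,interpolation=cv2.INTER_NEAREST))
E
```

```text
fix x -0.1 y -44.8 heel y -0.3 underside 12.1 F fix x -1.3 y -8.7 z 1.5 M [-1.58  0.45  0.17] tilt along fy -0.0028 fx 0.0080 yaw -0.08 t 27.85 w 0.0238
fix x -0.1 y -44.9 heel y -0.4 underside 12.1 F fix x -0.7 y -8.7 z 2.4 M [-1.56  0.49  0.13] tilt along fy -0.0028 fx 0.0081 yaw -0.08 t 27.9 w 0.0239
[145.0, 143.0, 137.0, 136.0, 140.0, 141.0, 142.0, 140.0, 137.0, 164.0, 189.0, 202.0, 209.0, 211.0, 210.0, 211.0, 213.0, 213.0, 212.0, 211.0, 211.0, 212.0, 210.0, 210.0, 208.0, 211.0, 209.0, 211.0, 211.0, 205.0, 193.0, 154.0, 145.0, 149.0, 117.0, 102.0]
[210.0, 210.0, 209.0, 207.0, 208.0, 208.0, 208.0, 209.0, 210.0, 209.0, 210.0, 210.0, 209.0, 201.0, 185.0, 134.0, 111.0, 112.0, 108.0, 112.0, 115.0, 112.0, 108.0, 128.0, 154.0, 166.0, 175.0, 177.0]
```

View pics/w_p2_z.png

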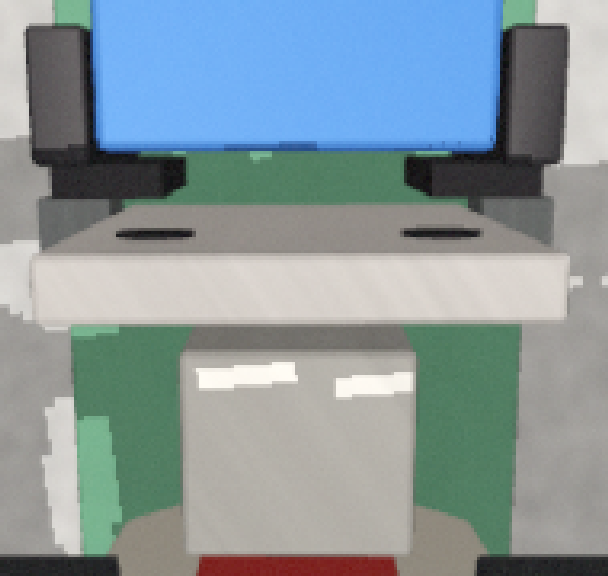

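arm_command(
  steps=[
    [1,0.001,0,0.0003,0],
    [1,0.0016,0,0.0003,0],
    [1,0.0016,0,0.0003,0],
    [1,0.0016,0,0.0003,0],
    [1,0.0016,0,0.0003,0],
  ],
)

```text
t: 28.52
eef_pos: [0.6077, -0.0415, 0.0486]
eef_rot: [0.735, 0.678, 0.001, 0.005]
force: [-2.6, -11.1, 2.0]
width: 0.024
```

```bash
python3 -c "
from h import *
fx()"
```

```text
fix x -0.1 y -44.8 heel y -0.3 underside 12.2 F fix x -1.7 y -11.3 z 2.0 M [-1.78  0.59  0.15] tilt along fy -0.0049 fx 0.0080 yaw -0.1 t 28.525 w 0.024
```

arm_command(
  steps=[
    [1,0.0014,0,0.0006,0],
    [1,0.0014,0,0.0006,0],
    [1,0.0014,0,0.0006,0],
    [1,0.0014,0,0.0006,0],
    [1,0.0014,0,0.0006,0],
  ],
)

```text
t: 29.15
eef_pos: [0.6078, -0.0414, 0.0486]
eef_rot: [0.735, 0.678, 0.0, 0.005]
force: [-3.2, -8.7, 4.7]
width: 0.0239
```

```bash
python3 - <<'E'
from h import *
fx();cap('wrist','w_p3');fx();cap('top','t_p3');cap('side','s_p3');fx()
c=load('w_p3');h=cv2.cvtColor(c['image'],cv2.COLOR_RGB2HSV).astype(int);H,S,V=h[:,:,0],h[:,:,1],h[:,:,2]
for r in rectof(c,(H>100)&(H<115)&(S>100)&(V>80),.074,150): print('top cell',r)
f=np.radians(-4.58);ey=np.array([-np.sin(f),np.cos(f)])
for n,px,z in(('plate top front',(225,190.5),.092),('plate back',(225,169.5),.092),('blade top',(285,199.3),.107)):
    print(n,((ray(c,[px],z)[0,:2]*1000-[611.4,3.1])@ey).round(2))
a=cv2.resize(c['image'][0:270,160:400,::-1],None,fx=1.6,fy=1.6);s=load('s_p3')['image'][130:270,240:370,::-1]
s=cv2.resize(s,None,fx=3,fy=3,interpolation=cv2.INTER_CUBIC)[:432,:390];a=a[:420]
cv2.imwrite('pics/p3.png',np.hstack([a,s]))
E
```

```text
fix x -0.1 y -44.7 heel y -0.2 underside 12.2 F fix x -2.5 y -8.9 z 4.7 M [-1.51  0.88  0.2 ] tilt along fy -0.0067 fx 0.0080 yaw -0.11 t 29.15 w 0.0239
fix x -0.0 y -44.7 heel y -0.2 underside 12.2 F fix x -3.1 y -9.1 z 4.1 M [-1.45  0.86  0.21] tilt along fy -0.0067 fx 0.0080 yaw -0.11 t 29.2 w 0.0244
fix x -0.0 y -44.7 heel y -0.2 underside 12.2 F fix x -2.5 y -9.7 z 5.0 M [-1.54  0.91  0.2 ] tilt along fy -0.0067 fx 0.0080 yaw -0.11 t 29.3 w 0.0241
top cell (array([282.,  64.]), 614.8, 45.8, 49.6, 48.3, -4.6)
plate top front 0.62
plate back 8.11
blade top 0.39
```

View pics/p3.png

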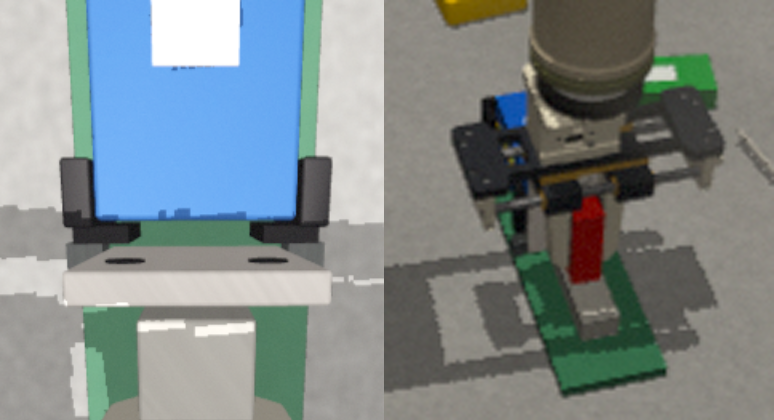

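```bash
python3 -c "
from h import *
print(bot.finish_job());fx()"
```

```text
the job is handed in; nothing more can be done
None
the job is handed in; nothing more can be done
```

The job is finished and handed in at about 29 s of the 67 s allowed. I laid the spacer and then the loose cell in the pocket and let go of each. I then slid the square along the ledge into the corner and handed in with it still gripped and pressing on the plate.

- **Stack:** After each release the wrist camera put the spacer and then the cell within about 0.5 mm of the pocket centre and 0.1° of the fixture's direction. The last picture showed no sign that the stack had moved, but the cell was only partly in view, so I could not measure its centre again.
- **Square and plate:** I put the heel within 1 mm of the corner line, and the plate's top edge less than 1 mm from its upright position. The square was pressing with about 9 N towards the plate. The ledge and plate together were pushing up with about 8 N, the square's weight included. The tool was tilted about 0.01 rad, and the finger opening matched the grip block's 24 mm width.
- **Uncertain:** The heel position comes from the tool pose and an offset measured with the camera, so it is good to about 2 mm. The heel also stopped moving while the push force rose from about 9 to 11 N, which fits it being fully in the corner. I worked out the ledge contact from the wrist force and did not measure it separately.
- **Bystanders:** The arm did not approach the meter, screwdriver, bin or jar. I did not measure their positions again at the end.

No check failed; the small tool tilt that drifted between moves never passed 1°.

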